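Snap the spring clip onto the spout mould

ROBOT

A 6-joint arm with a two-finger parallel gripper is mounted at the origin on the work surface. World frame = base frame: x ahead of the robot, y to its left, z up, the work surface at z = 0. Lengths are in m, angles in rad, forces in N, time in s.
With the tool pointing down it reaches from about 0.375 to 0.975 m from the base axis. Payload 3.8 kg.
Tool frame: the origin (TCP) lies on the centre line of the jaws, within the pads' length; the fingertips stand 22 mm ahead of it and the grasp point (between the pads) lies 3 mm ahead of it; x points along the fingers, y is the direction in which the jaws open and shut, and the axes are right-handed (so a half turn about x gives the same grasp; the last joint's range is limited). The gripper opens to 85 mm and grips with 20 to 120 N. Pads are 22 mm wide; open, the fingers measure 114 mm over their backs; the gripper's body (76 mm by 85 mm) begins 54 mm behind the grasp point. The pads swing forward as they close: fully open they stand 13 mm farther back than shut.
Start: joints at [1.175, 0.264, 1.604, -0, 1.274, -0.037], TCP at [0.237, 0.632, 0.253] pointing down, gripper open.
Joint ranges: [-2.63, 2.63], [-0.94, 2.18], [0.31, 2.57], [-1.31, 4.45], [0, 2.66], [-2.55, 2.55]. Speed limits (rad/s): [2.57, 2.57, 3.14, 3.14, 3.14, 3.14].

INTERFACE

Orientations are given as a rotation vector (axis times angle).
In Python, from workcell import monitor, eyes, finish_job gives the robot as it stands. The module is installed in compiled form; this text tells all that it offers.
- The arm moves only by the tool play_rows, never from a script. Its argument "deltas" is a list of rows, each an object of numbers: "wx", "wy", "wz": the turn, a rotation vector about the world's x, y, z in degrees; "x", "y", "z": the shift along the world's x, y, z in mm; "fingers": the closure, from -1 (fully open) to 1 (shut), so that 0 is half open. A call has 1 to 20 rows; each row is the pose to reach, as a shift and turn from the pose commanded when the call began; what a row does not reach only later rows make up. A row lasts 1/8 s, in which the tool goes at most 62.5 mm and 10.7 degrees, less where a joint would pass 70% of its speed; a pose out of reach is approached as far as the arm can. A call with a gripper value outside its range is refused whole. The fingers move at their own pace and stop on an object; "grip_force" is the grip in N (left out, the last holds). Time passes only in rows, so rows that repeat a pose let the fingers close. It gives the time, the measured TCP pose, the force and the opening at its end, in the units of the state.
- monitor.read_state(): the state, without advancing time (a new reading comes with each control period).
- eyes.read_camera(name): name is "scene" or "top"; returns a dict with "frame" (480x640x3 uint8, red, green, blue), "depth" (480x640 float32, m along the optical axis (not along the pixel's ray), 0 where there is no reading), "K" (3x3 intrinsics, pixels), "view" (4x4, takes a point from world to camera coordinates). Camera axes: x right, y down, z forward; pixel columns grow to the right and rows downward; lengths in m; the calibration is good to about 2 mm. A picture is of the moment at which its call begins.
- finish_job(): hands the job in, once; it reports no verdict.
The state is a dict: "time": time; "q": joint angles; "joint_vel": joint speeds; "joint_torque": joint torques, N m; "tool_pos": TCP position; "tcp_rot": TCP orientation; "wrist_force": force on the tool from outside, world axes, zero at the start; "torque": the same for the moment, N m; "width": opening from 0.0 (shut) to 1.0 (fully open).
Only numpy, scipy, OpenCV 4.12 (cv2) and the standard library are available. Lean on these libraries where they do the work, as an engineer would, in place of code of your own. Each camera call takes 0.05 s, during which the arm holds its last target.

TASK

Pick up the sprung clip by its wooden tab and press it straight down into the groove round the middle of the plaster mould, until both arms have snapped past the widest point and you feel the bridge bottom on the plaster. The mould lies on soft foam and sinks as you press, so keep pressing until the clip is fully home, but gently: hard pressure chips the plaster. Then let go of the clip, and leave the clay spout, the cup and the wooden rib undisturbed.

Things in the scene. Friction and masses are not known exactly. Their poses are not given: they have to be found in the camera images.
- clip: Sprung clip: an arch of bare steel with a pale wooden tab on top, standing on the bench on its two arms, 72 mm high, about 100 g. Origin: centre of its footprint, level with the underside of the rolled arm ends; z up, x along its 24 mm width, y across from arm to arm. Bridge 24 (x) x 74 (y) x 5 mm, from z = 35.5 to 40.5 mm. The same either way round.
- clip_tab (a point): Middle of the clip's wooden tab, 56.5 mm above the clip's origin, axes as the clip's. Tab 26 (x) x 14 (y) x 32 mm tall, standing on the bridge (z = 40.5 to 72.5 mm in the clip's frame). Grip it across y with the fingertips just above or on the bridge.
- clip_seat (a point): Centre of the underside of the clip's bridge, 35.5 mm above the clip's origin, axes as the clip's. It rests on mould_crown when the clip is home. The rolls first touch the mould when it is about 22 mm above the crown.
- clip_arm_l (a joint): Angle of the clip's +y arm, a steel strip hinged at the bridge (y = 34 mm) leaning in to a rolled end 10 mm in diameter, centre at y = 25.5, z = 5 mm at rest (41 mm clear between the two rolls). 0 at rest, grows as it spreads; about 0.16 as the roll passes the mould's widest point, about 0.14 when home. Sprung shut, 1.5 N m/rad.
- clip_arm_r (a joint): The same for the clip's -y arm.
- mould: Closed two-part plaster mould, a white round log lying level in a low cradle. Origin on its axis at mid-length, 72 mm above the bench when unloaded; x along the log, z up. 132 mm long, 60 mm in diameter; a groove round its middle, 29 mm wide and 52 mm in diameter, takes the clip with the clip's x along the log, either way round. Pressed down with over 17 N it may chip.
- mould_crown (a point): Top of the groove floor, 26 mm above the mould's axis, axes as the mould's: where the bridge must sit. The push on the clip rises to some 8 to 13 N until the arms pass the widest point, falls off clearly, then rises again by about 0.8 N per mm once the bridge is down on the plaster. Pressing only to the height measured unloaded stops short, as the foam gives.
- cradle: Wooden cradle fixed to the bench under the mould, 150 x 100 mm, cheeks 46 mm high; origin at the centre of its underside, x along the mould. Foam in it carries the mould and gives straight down about 1.25 mm per newton, 25 mm at most (then hard), and springs back.
- spout: Unfired red clay teapot spout standing on its wide end, 48 mm in diameter and 48 mm high; origin at the centre of its underside. Not to be disturbed.
- water_cup: Small white cup, 64 mm across and 48 mm high; origin at the centre of its underside. Not to be disturbed.
- rib: Flat dark wooden shaping rib lying on the bench, 100 x 35 x 8 mm; origin at the centre of its underside, x along it. Not to be disturbed.
Mind the look-alikes: they are no part of the job. What is shaped like the cradle but black or red is not meant.

How it is judged:
By the outcome, as a careful person would: the job done as asked, in the order asked, and still so for the second after the job is handed in, with the robot touching nothing.
It also fails if it takes over 56 s, if anything falls off the work surface, if the arm or the gripper's body presses on something with over 40 N, if the wrist force passes 120 N, or if a joint passes its speed limit or range.

## Working session

There is one attempt and no reset: what is moved stays moved. The work goes in short steps, Python scripts to look and compute and a tool call to move; the robot and the scene stay as the last step left them, time stands still between calls to the robot, and variables do not carry over. Pictures are saved under pics/ and viewed, and the job is handed in when it is done.

Besides the shell and the picture viewer there is one more tool, called after "Emit:" as name([rows], argument=value, ...), one row to a line, values as JSON. play_rows: Moves the arm, as the interface text tells. Its arguments: {"type":"object","properties":{"deltas":{"type":"array"},"grip_force":{"type":"number"}},"required":["deltas"]}

```bash
mkdir -p pics; python3 - <<'E'
from workcell import monitor, eyes
import cv2, numpy as np
print(monitor.read_state())
for n in("scene","top"):
    c=eyes.read_camera(n); cv2.imwrite(f"pics/{n}0.png",c["frame"][:,:,::-1]); np.savez(f"{n}0.npz",**c); print(n,c["K"].tolist(),np.round(c["view"],3).tolist())
E
```

```text
{'time': 0.0, 'q': array([ 1.17510920e+00,  2.64767848e-01,  1.60536281e+00,  1.07331042e-05,
        1.27365912e+00, -3.69024413e-02]), 'joint_vel': array([-0.00185565,  0.00019376, -0.00028665, -0.00064   ,  0.00135455,
        0.00026205]), 'joint_torque': array([ 1.42747816e-03, -5.15112054e+01, -3.67314148e+01,  1.14926029e-04,
        1.28049802e-02, -3.93861669e-06]), 'tool_pos': array([0.23676167, 0.63140679, 0.25195808]), 'tcp_rot': array([ 0.27984517,  1.55288361, -0.28322759]), 'wrist_force': array([-0.80664693, -0.34296117, -0.51562309]), 'torque': array([0.0334475 , 0.02043952, 0.02586063]), 'width': 0.9989085685365842}
scene [[465.19668644600574, 0.0, 324.5059053897413], [0.0, 465.19668644600574, 244.46257345644412], [0.0, 0.0, 1.0]] [[-0.521, 0.853, -0.001, 0.321], [0.677, 0.413, -0.609, -0.319], [-0.52, -0.318, -0.793, 1.285], [0.0, 0.0, 0.0, 1.0]]
top [[499.1530096371208, 0.0, 315.7768721395846], [0.0, 499.1530096371208, 232.15219603134034], [0.0, 0.0, 1.0]] [[0.007, -1.0, -0.011, -0.027], [-0.987, -0.005, -0.162, 0.577], [0.162, 0.012, -0.987, 1.005], [0.0, 0.0, 0.0, 1.0]]
```

View pics/scene0.png

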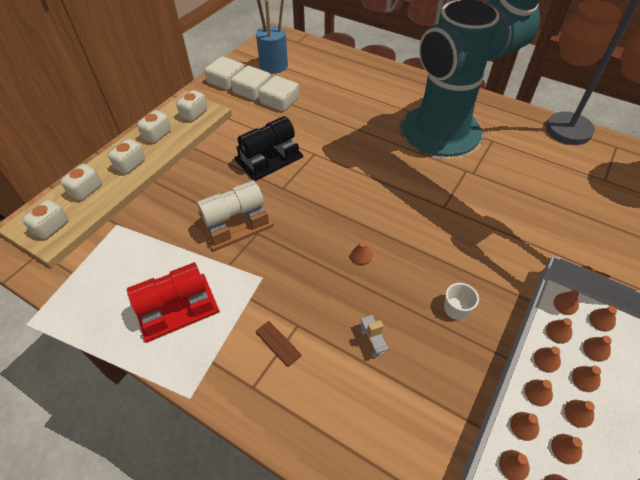

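View pics/top0.png

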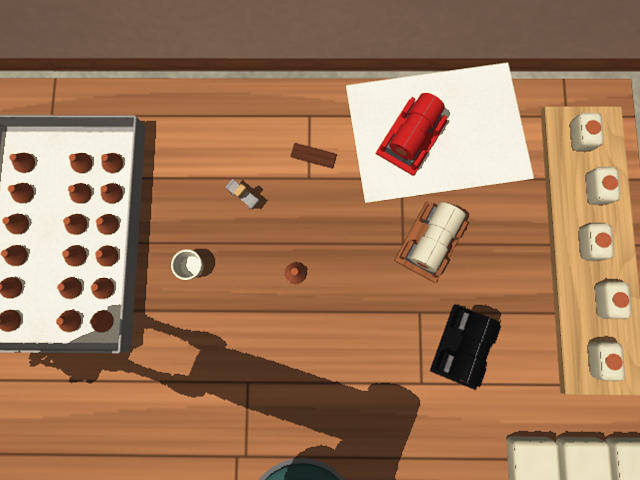

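The scene view shows the white mould in its wooden cradle at about (233,210) and the clip at (374,335). The top view has them at (435,238) and (242,194). The red and black cradles are the decoys. Next I'll measure with zoomed crops and depth.

```bash
cat > h.py <<'E'
import numpy as np, cv2
def load(n): return dict(np.load(n+".npz"))
def cloud(c):
    d=c["depth"];K=c["K"];v,u=np.mgrid[:480,:640]
    P=np.stack([(u-K[0,2])/K[0,0]*d,(v-K[1,2])/K[1,1]*d,d],-1)
    V=c["view"];return (P-V[:3,3])@V[:3,:3]
def ray(c,u,v,z):
    K=c["K"];V=c["view"];R=V[:3,:3].T;o=-R@V[:3,3];d=R@np.array([(u-K[0,2])/K[0,0],(v-K[1,2])/K[1,1],1.]);return o+d*(z-o[2])/d[2]
def proj(c,p):
    q=c["view"][:3,:3]@np.asarray(p)+c["view"][:3,3];return (c["K"]@q)[:2]/q[2]
E
python3 - <<'E'
from h import *
s=load("scene0");t=load("top0")
A=cv2.resize(s["frame"][300:370,335:415],None,fx=5,fy=5,interpolation=2)
B=cv2.resize(t["frame"][165:225,210:290],None,fx=5,fy=5,interpolation=2)
C=cv2.resize(s["frame"][170:255,185:285],None,fx=4,fy=4,interpolation=2)
D=cv2.resize(t["frame"][190:290,385:485],None,fx=4,fy=4,interpolation=2)
for n,i in zip("ABCD",(A,B,C,D)): print(n,i.shape)
im=np.zeros((752,800,3),np.uint8)
im=np.zeros((350+0,800,3),np.uint8);im[:350,:400]=A;im[:300,400:]=B;cv2.imwrite("pics/clip.png",im[:,:,::-1])
im=np.zeros((400,800,3),np.uint8);im[:340,:400]=C;im[:,400:]=D;cv2.imwrite("pics/mould.png",im[:,:,::-1])
for n,c,r in(("s",s,(300,370,335,415)),("t",t,(165,225,210,290)),("s",s,(170,255,185,285)),("t",t,(190,290,385,485))):
    P=cloud(c)[r[0]:r[1],r[2]:r[3]].reshape(-1,3)
    h=np.histogram(P[:,2],bins=np.arange(-.01,.12,.005));print(n,[(round(b*1000),k) for b,k in zip(h[1],h[0])])
E
```

```text
A (350, 400, 3)
B (300, 400, 3)
C (340, 400, 3)
D (400, 400, 3)
s [(-10, np.int64(11)), (-5, np.int64(3900)), (0, np.int64(1039)), (5, np.int64(40)), (10, np.int64(11)), (15, np.int64(8)), (20, np.int64(6)), (25, np.int64(3)), (30, np.int64(5)), (35, np.int64(238)), (40, np.int64(122)), (45, np.int64(18)), (50, np.int64(22)), (55, np.int64(18)), (60, np.int64(21)), (65, np.int64(34)), (70, np.int64(78)), (75, np.int64(0)), (80, np.int64(0)), (85, np.int64(0)), (90, np.int64(0)), (95, np.int64(0)), (100, np.int64(0)), (105, np.int64(0)), (110, np.int64(0))]
t [(-10, np.int64(71)), (-5, np.int64(2712)), (0, np.int64(1567)), (5, np.int64(22)), (10, np.int64(4)), (15, np.int64(1)), (20, np.int64(1)), (25, np.int64(1)), (30, np.int64(1)), (35, np.int64(145)), (40, np.int64(136)), (45, np.int64(4)), (50, np.int64(11)), (55, np.int64(7)), (60, np.int64(9)), (65, np.int64(21)), (70, np.int64(67)), (75, np.int64(2)), (80, np.int64(0)), (85, np.int64(0)), (90, np.int64(0)), (95, np.int64(0)), (100, np.int64(0)), (105, np.int64(0)), (110, np.int64(0))]
s [(-10, np.int64(49)), (-5, np.int64(4029
[... 289 characters left out ...]
, np.int64(117)), (75, np.int64(111)), (80, np.int64(169)), (85, np.int64(184)), (90, np.int64(269)), (95, np.int64(454)), (100, np.int64(154)), (105, np.int64(0)), (110, np.int64(0))]
t [(-10, np.int64(108)), (-5, np.int64(3799)), (0, np.int64(2626)), (5, np.int64(253)), (10, np.int64(557)), (15, np.int64(52)), (20, np.int64(37)), (25, np.int64(34)), (30, np.int64(36)), (35, np.int64(31)), (40, np.int64(266)), (45, np.int64(205)), (50, np.int64(11)), (55, np.int64(5)), (60, np.int64(12)), (65, np.int64(16)), (70, np.int64(43)), (75, np.int64(63)), (80, np.int64(161)), (85, np.int64(210)), (90, np.int64(374)), (95, np.int64(697)), (100, np.int64(360)), (105, np.int64(4)), (110, np.int64(0))]
```

View pics/clip.png

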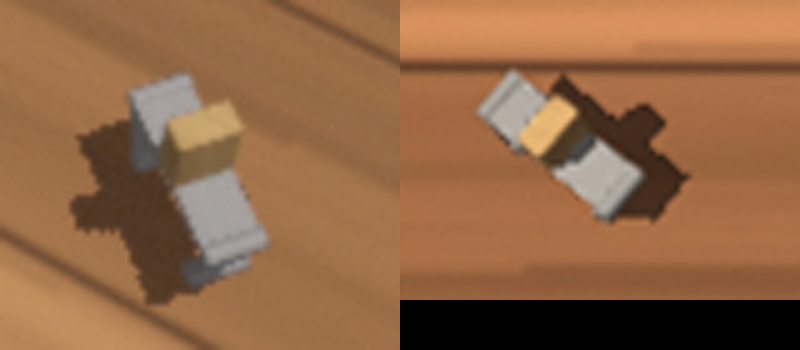

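View pics/mould.png

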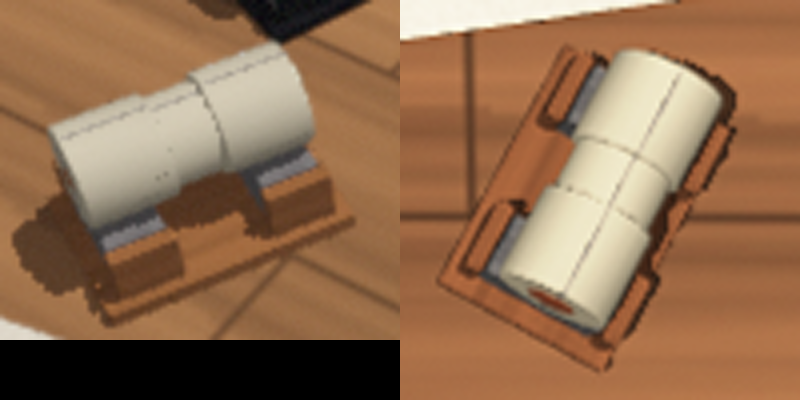

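```bash
python3 - <<'E'
from h import *
s=load("scene0");t=load("top0")
def rect(P):
    xy=(P[:,:2]*1000).astype(np.float32); r=cv2.minAreaRect(xy); return np.round(r[0],1),np.round(r[1],1),round(r[2],1)
for n,c,r in(("s",s,(300,370,335,415)),("t",t,(165,225,210,290))):
    P=cloud(c)[r[0]:r[1],r[2]:r[3]].reshape(-1,3)
    b=P[(P[:,2]>.033)&(P[:,2]<.046)];T=P[P[:,2]>.067]
    print(n,"bridge",rect(b),"tabtop",rect(T),np.median(T[:,2]),np.median(b[:,2]))
    w=P[P[:,2]>.033];print("  all",rect(w))
for n,c,r in(("s",s,(170,255,185,285)),("t",t,(190,290,385,485))):
    P=cloud(c)[r[0]:r[1],r[2]:r[3]].reshape(-1,3)
    m=P[P[:,2]>.078]; b=P[(P[:,2]>.004)]
    print(n,"mould",rect(m),m[:,2].max(),"cradle",rect(b),"base",rect(P[(P[:,2]>.006)&(P[:,2]<.016)]))
    # axis: cylinder r30 least squares at known height
    from scipy.optimize import least_squares
    def f(p):
        d=np.array([np.cos(p[2]),np.sin(p[2])]);nrm=np.array([-d[1],d[0]])
        o=(m[:,:2]-p[:2])@nrm; return np.hypot(o,m[:,2]-p[3])-.03
    x0=m[:,:2].mean(0)
    a0=np.linalg.eigh(np.cov(m[:,:2].T))[1][:,1]
    q=least_squares(f,[*x0,np.arctan2(a0[1],a0[0]),.072],loss="soft_l1",f_scale=.001).x
    d=np.array([np.cos(q[2]),np.sin(q[2])]);l=(m[:,:2]-q[:2])@d
    rr=np.hypot((m[:,:2]-q[:2])@np.array([-d[1],d[0]]),m[:,2]-q[3])
    g=l[(rr<.0275)&(abs(l-np.median(l))<.035)]
    lo,hi=np.percentile(l,[.5,99.5]);
    print("  axis deg",np.degrees(q[2]),"h",q[3],"len",hi-lo,"mid",q[:2]+d*(lo+hi)/2,"groove",np.percentile(g,[3,97]),q[:2]+d*np.mean(np.percentile(g,[3,97])))
E
```

```text
s bridge (array([665.2, 137.4]), array([76.7, 24.9]), 51.7) tabtop (array([854.3, 193.9]), array([417.7,  25.6]), 16.7) 0.07129551637991781 0.03929263211723006
  all (array([835.3, 207.9]), array([442.6,  57.2]), 22.6)
t bridge (array([662.3, 137.9]), array([77.2, 24.9]), 51.8) tabtop (array([542. ,  47.9]), array([317.1,  25.9]), 36.8) 0.07219761870252006 0.03989373821591328
  all (array([556. ,  54.2]), array([346.4,  39.5]), 37.9)
s mould (array([773.6,   6.8]), array([746.8, 136.2]), 53.5) 0.8246529720586557 cradle (array([770.6, -91. ]), array([888.4, 187.3]), 40.0) base (array([ 529.7, -297.8]), array([247.1, 175.2]), 35.4)
  axis deg -27.935494272167816 h 0.06968532512576343 len 0.24028035430925648 mid [ 0.6149394 -0.298865 ] groove [-0.39855098 -0.36261774] [ 0.5685885  -0.27428669]
t mould (array([ 493.2, -195.6]), array([ 91.9, 349.6]), 43.1) 1.0845313868388904 cradle (array([ 560.6, -208.6]), array([244.1, 391. ]), 9.7) base (array([ 558.7, -281.6]), array([122.7, 149.8]), 61.0)
  axis deg 150.87902793380678 h 0.07045853584084763 len 0.3165865365126714 mid [ 0.48256921 -0.22658573] groove [0.13574981 0.16658115] [ 0.56385341 -0.27186691]
```

```bash
cat > meas.py <<'E'
from h import *
from scipy.optimize import least_squares
def rect(P):
    r=cv2.minAreaRect((P[:,:2]*1000).astype(np.float32)); return np.round(r[0],1),np.round(r[1],1),round(r[2],1)
def mould(c,r):
    P=cloud(c)[r[0]:r[1],r[2]:r[3]].reshape(-1,3);P=P[(P[:,2]<.12)]
    m=P[P[:,2]>.078]
    def f(p):
        o=(m[:,:2]-p[:2])@np.array([-np.sin(p[2]),np.cos(p[2])]); return np.hypot(o,m[:,2]-p[3])-.03
    x0=m[:,:2].mean(0);a0=np.linalg.eigh(np.cov(m[:,:2].T))[1][:,1]
    q=least_squares(f,[*x0,np.arctan2(a0[1],a0[0]),.072],loss="soft_l1",f_scale=.0005).x
    d=np.array([np.cos(q[2]),np.sin(q[2])]);l=(m[:,:2]-q[:2])@d
    rr=np.hypot((m[:,:2]-q[:2])@np.array([-d[1],d[0]]),m[:,2]-q[3])
    g=l[(rr<.0275)&(abs(l)<.03)];lo,hi=np.percentile(l,[.3,99.7]);a,b=np.percentile(g,[2,98])
    print(" axis",round(np.degrees(q[2])%180,2),"h",q[3],"len",hi-lo,"mid",q[:2]+d*(lo+hi)/2,"groove w",b-a,"c",q[:2]+d*(a+b)/2)
    print(" base",rect(P[(P[:,2]>.006)&(P[:,2]<.016)]),"all",rect(P[P[:,2]>.006]))
E
python3 - <<'E'
from meas import *
s=load("scene0");t=load("top0")
for n,c,r in(("s",s,(300,370,335,415)),("t",t,(165,225,210,290))):
    P=cloud(c)[r[0]:r[1],r[2]:r[3]].reshape(-1,3);P=P[P[:,2]<.08]
    b=P[(P[:,2]>.035)&(P[:,2]<.044)];T=P[P[:,2]>.069]
    print(n,"bridge",rect(b),"tabtop",rect(T),np.median(T[:,2]),np.median(b[:,2]),np.median(P[abs(P[:,2])<.005,2]))
for c,r in((s,(170,255,185,285)),(t,(190,290,385,485))): mould(c,r)
for n,c,cols in(("s",s,[(361,252),(460,300),(278,343)]),("t",t,[(295,272),(187,265),(313,155)])):
    for u,v in cols:
        P=cloud(c)[v-30:v+30,u-30:u+30].reshape(-1,3);P=P[(P[:,2]>.005)&(P[:,2]<.08)];print(n,rect(P))
E
```

```text
s bridge (array([665.2, 137.4]), array([76.7, 24.9]), 51.7) tabtop (array([664.8, 136.9]), array([13.8, 25.2]), 54.3) 0.07099745223820628 0.03925478461549248 -0.001154127491209937
t bridge (array([662.7, 137.6]), array([77.2, 24.2]), 51.5) tabtop (array([661.5, 137.1]), array([14.9, 25.3]), 50.3) 0.07196506214662998 0.039735673711844575 -0.0007133765252445515Traceback (most recent call last):
  File "<stdin>", line 7, in <module>
  File "meas.py", line 14, in mould
    g=l[(rr<.0275)&(abs(l)<.03)];lo,hi=np.percentile(l,[.3,99.7]);a,b=np.percentile(g,[2,98])
                                                                      ~~~~~~~~~~~~~^^^^^^^^^^
    return _quantile_unchecked(
        a, q, axis, out, overwrite_input, method, keepdims, weights)
    return _ureduce(a,
                    func=_quantile_ureduce_func,
    ...<5 lines>...
                    overwrite_input=overwrite_input,
                    method=method)
    r = func(a, **kwargs)
    result = _quantile(arr,
                       quantiles=q,
    ...<2 lines>...
                       out=out,
                       weights=wgt)
    slices_having_nans = np.isnan(arr[-1, ...])
                                  ~~~^^^^^^^^^
IndexError: index -1 is out of bounds for axis 0 with size 0
```

```bash
sed -i 's/    d=np.array(\[np.cos(q\[2\]),np.sin(q\[2\])\]);l=/    d=np.array([np.cos(q[2]),np.sin(q[2])]);q[:2]+=d*((x0-q[:2])@d);l=/; s/    g=l\[/    print(" res",np.std(f(q)),np.histogram(l,bins=12),[round(float(np.median(rr[(l>=k)\&(l<k+.01)])),4) for k in np.arange(-.06,.06,.01)]) if 0 else None\n    g=l[/;s/rr<.0275/rr<.0283/' meas.py
python3 - <<'E'
from meas import *
s=load("scene0");t=load("top0")
for c,r in((s,(170,255,185,285)),(t,(190,290,385,485))): mould(c,r)
for n,c,cols in(("s",s,[(361,252),(460,300),(278,343)]),("t",t,[(295,272),(187,265),(313,155)])):
    for u,v in cols:
        P=cloud(c)[v-30:v+30,u-30:u+30].reshape(-1,3);P=P[(P[:,2]>.005)&(P[:,2]<.08)];print(n,rect(P))
E
```

```text
axis 151.09 h 0.06971110677438687 len 0.13123063733303933 mid [ 0.56646366 -0.27328876] groove w 0.045449107026822984 c [ 0.56586244 -0.27295674]
 base (array([ 529.7, -297.8]), array([247.1, 175.2]), 35.4) all (array([ 529.7, -297.8]), array([247.1, 175.2]), 35.4)
 axis 151.05 h 0.07040707042034271 len 0.13161133754902135 mid [ 0.56378549 -0.27185429] groove w 0.04245390593634566 c [ 0.55985595 -0.26968053]
 base (array([ 558.7, -281.6]), array([122.7, 149.8]), 61.0) all (array([ 558.7, -281.6]), array([122.7, 149.8]), 61.0)
s (array([503.3,  24.8]), array([33.9, 46.1]), 26.4)
s (array([510.4, 248. ]), array([63.1, 62.2]), 21.8)
s (array([736.5,  -8.8]), array([99.4, 87.9]), 74.5)
t (array([503.4,  25.2]), array([ 65.3, 117. ]), 32.8)
t (array([501.5, 267.4]), array([101.4,  89.8]), 63.9)
t (array([774.6,  -7.4]), array([121.3,  92.8]), 27.0)
```

```bash
python3 - <<'E'
from workcell import monitor
from scipy.spatial.transform import Rotation as R
import numpy as np
s=monitor.read_state();M=R.from_rotvec(s["tcp_rot"]).as_matrix();print(np.round(M,3),np.degrees(np.arctan2(M[1,1],M[0,1])))
print((np.array([.664,.1375,.0645])-s["tool_pos"])*1000)
E
```

```text
[[-0.001  0.351  0.936]
 [-0.002  0.936 -0.351]
 [-1.    -0.002 -0.   ]] 69.44434420921313
[ 427.26274596 -493.94970445 -187.55540821]
```

Emit:
play_rows([
  {"x": 28, "y": -33, "z": 0, "wz": -1, "fingers": 0},
  {"x": 70, "y": -82, "z": 0, "wz": -3, "fingers": 0},
  {"x": 113, "y": -131, "z": 0, "wz": -5, "fingers": 0},
  {"x": 156, "y": -180, "z": 0, "wz": -7, "fingers": 0},
  {"x": 199, "y": -230, "z": 0, "wz": -9, "fingers": 0},
  {"x": 242, "y": -280, "z": 0, "wz": -11, "fingers": 0},
  {"x": 285, "y": -330, "z": -10, "wz": -13, "fingers": 0},
  {"x": 328, "y": -380, "z": -30, "wz": -15, "fingers": 0},
  {"x": 370, "y": -428, "z": -50, "wz": -16.5, "fingers": 0},
  {"x": 405, "y": -468, "z": -70, "wz": -17.5, "fingers": 0},
  {"x": 422, "y": -488, "z": -85, "wz": -17.9, "fingers": 0},
  {"x": 427.3, "y": -494, "z": -90, "wz": -17.9, "fingers": 0},
  {"x": 427.3, "y": -494, "z": -90, "wz": -17.9, "fingers": 0},
  {"x": 427.3, "y": -494, "z": -90, "wz": -17.9, "fingers": 0},
  {"x": 427.3, "y": -494, "z": -90, "wz": -17.9, "fingers": 0},
], grip_force=60)

```text
schema error: expected keys wx, wy, wz, x, y, z, fingers
```

```bash
python3 - <<'E'
from workcell import monitor, eyes
import cv2, numpy as np
s=monitor.read_state();print(s)
ims=[]
for n,r in(("scene",(180,390,270,470)),("top",(60,270,130,330))):
    c=eyes.read_camera(n);np.savez(f"{n}1.npz",**c); ims.append(cv2.resize(c["frame"][r[0]:r[1],r[2]:r[3]],(400,420)))
cv2.imwrite("pics/hover.png",np.hstack(ims)[:,:,::-1])
E
```

```text
{'time': 0.1, 'q': array([ 1.17515808e+00,  2.64693466e-01,  1.60527544e+00,  3.03986405e-05,
        1.27369515e+00, -3.68831893e-02]), 'joint_vel': array([ 0.00075285,  0.00021538, -0.00225982,  0.00014661,  0.00043449,
       -0.00060118]), 'joint_torque': array([ 1.50121959e-03, -5.16695702e+01, -3.68595028e+01,  1.21735711e-04,
        6.13667376e-03,  4.80042638e-05]), 'tool_pos': array([0.23673725, 0.6314497 , 0.25205541]), 'tcp_rot': array([ 0.27992621,  1.55287743, -0.28310853]), 'wrist_force': array([ 0.49748647,  0.4329343 , -0.27840608]), 'torque': array([-0.02847652,  0.01246227, -0.00848017]), 'width': 1.0000854143699454}
```

View pics/hover.png

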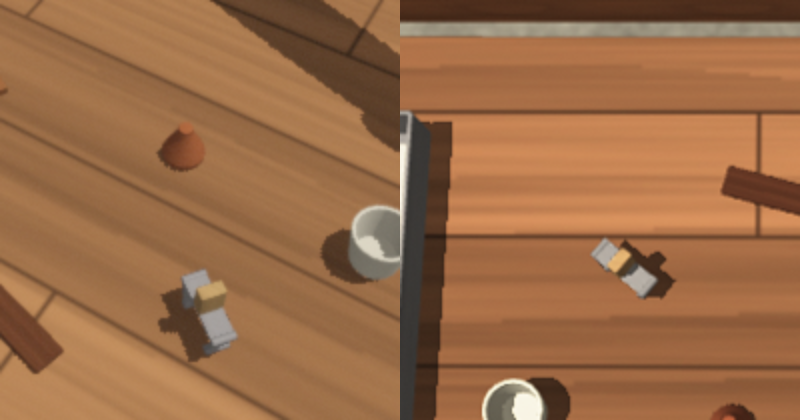

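The call was refused because every row needs all seven keys, so nothing has moved. I'll send it again.

Emit:
play_rows([
  {"x": 28, "y": -33, "z": 0, "wx": 0, "wy": 0, "wz": -1, "fingers": 0},
  {"x": 70, "y": -82, "z": 0, "wx": 0, "wy": 0, "wz": -3, "fingers": 0},
  {"x": 113, "y": -131, "z": 0, "wx": 0, "wy": 0, "wz": -5, "fingers": 0},
  {"x": 156, "y": -180, "z": 0, "wx": 0, "wy": 0, "wz": -7, "fingers": 0},
  {"x": 199, "y": -230, "z": 0, "wx": 0, "wy": 0, "wz": -9, "fingers": 0},
  {"x": 242, "y": -280, "z": 0, "wx": 0, "wy": 0, "wz": -11, "fingers": 0},
  {"x": 285, "y": -330, "z": -10, "wx": 0, "wy": 0, "wz": -13, "fingers": 0},
  {"x": 328, "y": -380, "z": -30, "wx": 0, "wy": 0, "wz": -15, "fingers": 0},
  {"x": 370, "y": -428, "z": -50, "wx": 0, "wy": 0, "wz": -16.5, "fingers": 0},
  {"x": 405, "y": -468, "z": -70, "wx": 0, "wy": 0, "wz": -17.5, "fingers": 0},
  {"x": 422, "y": -488, "z": -85, "wx": 0, "wy": 0, "wz": -17.9, "fingers": 0},
  {"x": 427.3, "y": -494, "z": -90, "wx": 0, "wy": 0, "wz": -17.9, "fingers": 0},
  {"x": 427.3, "y": -494, "z": -90, "wx": 0, "wy": 0, "wz": -17.9, "fingers": 0},
  {"x": 427.3, "y": -494, "z": -90, "wx": 0, "wy": 0, "wz": -17.9, "fingers": 0},
  {"x": 427.3, "y": -494, "z": -90, "wx": 0, "wy": 0, "wz": -17.9, "fingers": 0},
], grip_force=60)

```text
time: 2.08
tool_pos: [0.6641, 0.1394, 0.1645]
tcp_rot: [0.525, 1.505, -0.523]
wrist_force: [-0.6, -0.3, 0.5]
width: 0.499
```

```bash
cat > look.py <<'E'
import sys
from workcell import monitor, eyes
import cv2, numpy as np
from scipy.spatial.transform import Rotation as R
def look(tag,rs,rt):
    s=monitor.read_state();M=R.from_rotvec(s["tcp_rot"]).as_matrix()
    print("t",round(s["time"],2),"pos",np.round(s["tool_pos"]*1000,1),"yaw",round(np.degrees(np.arctan2(M[1,1],M[0,1])),2),"xax",np.round(M[:,0],3),"F",np.round(s["wrist_force"],2),"w",round(s["width"]*85,1),"q",np.round(s["q"],2))
    ims=[]
    for n,r in(("scene",rs),("top",rt)):
        c=eyes.read_camera(n);np.savez(f"{n}{tag}.npz",**c); ims.append(cv2.resize(c["frame"][r[0]:r[1],r[2]:r[3]],(400,420),interpolation=2))
    cv2.imwrite(f"pics/{tag}.png",np.hstack(ims)[:,:,::-1])
E
python3 -c "
from look import *
look('hov',(240,380,300,440),(120,260,170,310))"
```

```text
t 2.08 pos [664.1 139.4 164.5] yaw 51.64 xax [ 0.002  0.    -1.   ] F [-0.65 -0.33  0.49] w 42.4 q [ 0.17  0.33  1.68  0.    1.12 -0.73]
```

View pics/hov.png

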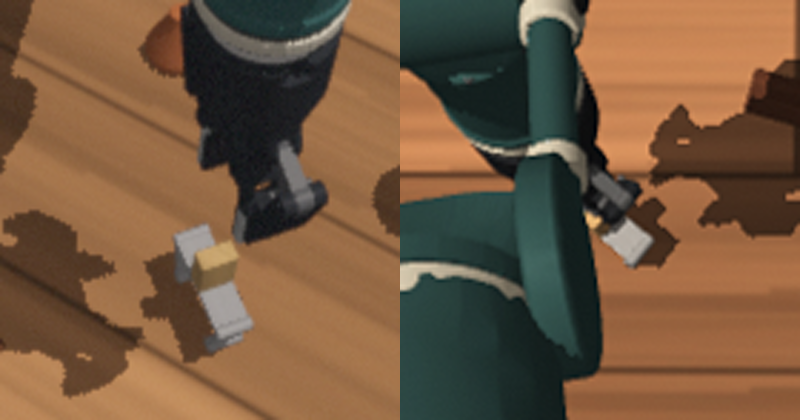

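The gripper is above the clip with its jaws aligned at a yaw of 51.6°, and the y error is 2 mm. I'll correct that and descend.

Emit:
play_rows([
  {"x": 0, "y": -1.9, "z": -15, "wx": 0, "wy": 0, "wz": 0, "fingers": 0},
  {"x": 0, "y": -1.9, "z": -40, "wx": 0, "wy": 0, "wz": 0, "fingers": 0},
  {"x": 0, "y": -1.9, "z": -65, "wx": 0, "wy": 0, "wz": 0, "fingers": 0},
  {"x": 0, "y": -1.9, "z": -85, "wx": 0, "wy": 0, "wz": 0, "fingers": 0},
  {"x": 0, "y": -1.9, "z": -95, "wx": 0, "wy": 0, "wz": 0, "fingers": 0},
  {"x": 0, "y": -1.9, "z": -99, "wx": 0, "wy": 0, "wz": 0, "fingers": 0},
  {"x": 0, "y": -1.9, "z": -99, "wx": 0, "wy": 0, "wz": 0, "fingers": 0},
  {"x": 0, "y": -1.9, "z": -99, "wx": 0, "wy": 0, "wz": 0, "fingers": 0},
])

```text
time: 3.18
tool_pos: [0.6652, 0.1363, 0.0654]
tcp_rot: [0.526, 1.504, -0.524]
wrist_force: [0.7, 0.1, 0.2]
width: 0.505
```

```bash
python3 -c "
from look import *
look('down',(270,380,320,430),(120,260,170,310))"
```

```text
t 3.17 pos [665.2 136.3  65.4] yaw 51.54 xax [ 0.002  0.    -1.   ] F [0.65 0.1  0.22] w 42.9 q [ 0.17  0.43  1.75  0.    0.96 -0.73]
```

View pics/down.png

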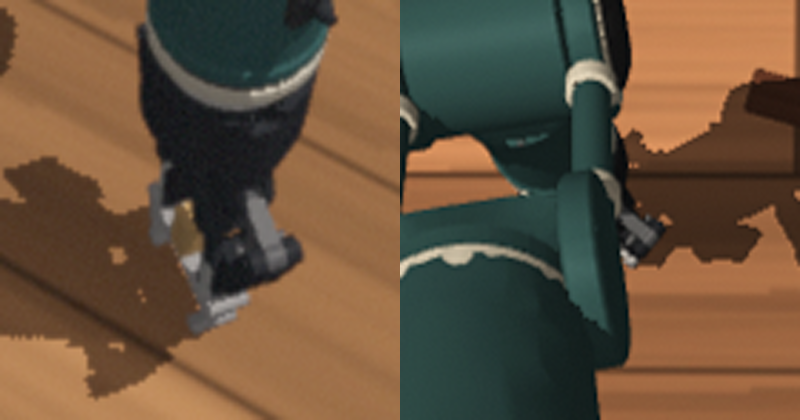

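Emit:
play_rows([
  {"x": 0, "y": 0, "z": 0, "wx": 0, "wy": 0, "wz": 0, "fingers": 0.3},
  {"x": 0, "y": 0, "z": 0, "wx": 0, "wy": 0, "wz": 0, "fingers": 0.5},
  {"x": 0, "y": 0, "z": 0, "wx": 0, "wy": 0, "wz": 0, "fingers": 0.5},
])

```text
time: 3.65
tool_pos: [0.6643, 0.1361, 0.0643]
tcp_rot: [0.525, 1.506, -0.525]
wrist_force: [0.6, 0.0, -0.5]
width: 0.25
```

```bash
python3 -c "
from look import *
look('half',(290,380,335,425),(120,260,170,310))"
```

```text
t 3.65 pos [664.3 136.1  64.3] yaw 51.54 xax [ 0.  0. -1.] F [ 0.59  0.02 -0.53] w 21.3 q [ 0.17  0.43  1.75  0.    0.96 -0.73]
```

View pics/half.png

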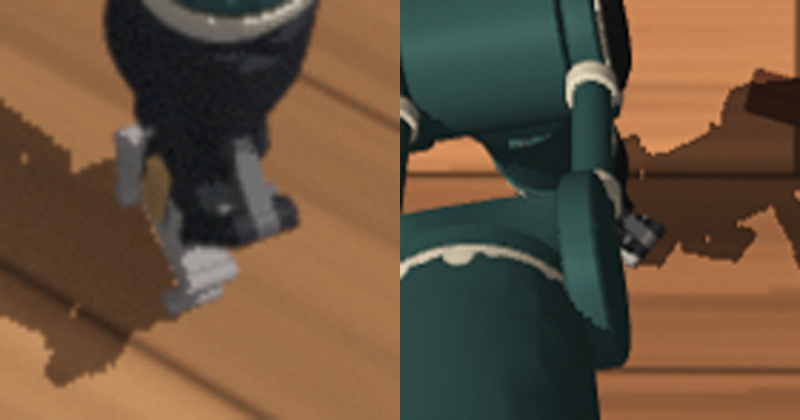

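There is no contact so far. I'll close on the tab and lift.

Emit:
play_rows([
  {"x": 0, "y": 0, "z": 0, "wx": 0, "wy": 0, "wz": 0, "fingers": 1},
  {"x": 0, "y": 0, "z": 0, "wx": 0, "wy": 0, "wz": 0, "fingers": 1},
  {"x": 0, "y": 0, "z": 0, "wx": 0, "wy": 0, "wz": 0, "fingers": 1},
  {"x": 0, "y": 0, "z": 0, "wx": 0, "wy": 0, "wz": 0, "fingers": 1},
  {"x": 0, "y": 0, "z": 10, "wx": 0, "wy": 0, "wz": 0, "fingers": 1},
  {"x": 0, "y": 0, "z": 40, "wx": 0, "wy": 0, "wz": 0, "fingers": 1},
  {"x": 0, "y": 0, "z": 80, "wx": 0, "wy": 0, "wz": 0, "fingers": 1},
  {"x": 0, "y": 0, "z": 120, "wx": 0, "wy": 0, "wz": 0, "fingers": 1},
  {"x": 0, "y": 0, "z": 140, "wx": 0, "wy": 0, "wz": 0, "fingers": 1},
  {"x": 0, "y": 0, "z": 140, "wx": 0, "wy": 0, "wz": 0, "fingers": 1},
  {"x": 0, "y": 0, "z": 140, "wx": 0, "wy": 0, "wz": 0, "fingers": 1},
], grip_force=60)

```text
time: 5.12
tool_pos: [0.6632, 0.1359, 0.2022]
tcp_rot: [0.524, 1.509, -0.527]
wrist_force: [0.1, 0.5, -1.4]
width: 0.15
```

```bash
python3 -c "
from look import *
look('lift',(220,340,330,450),(120,260,150,290))"
```

```text
t 5.12 pos [663.2 135.9 202.2] yaw 51.55 xax [-0.003 -0.001 -1.   ] F [ 0.08  0.53 -1.39] w 12.7 q [ 0.17  0.3   1.65 -0.    1.19 -0.73]
```

View pics/lift.png

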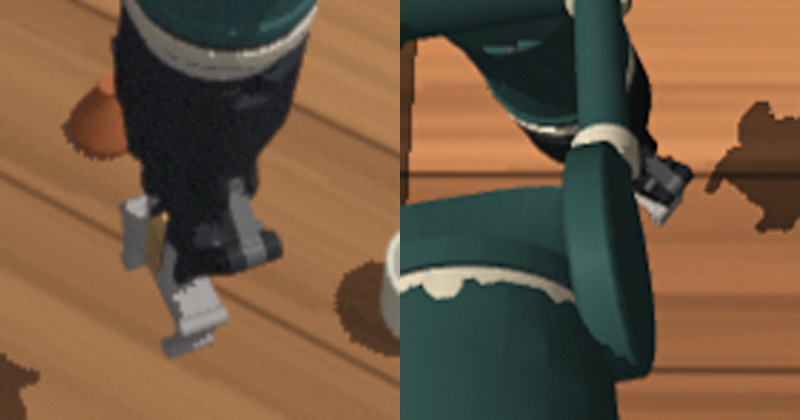

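Emit:
play_rows([
  {"x": -5, "y": -20, "z": 0, "wx": 0, "wy": 0, "wz": 0.5, "fingers": 1},
  {"x": -14, "y": -60, "z": 0, "wx": 0, "wy": 0, "wz": 1.4, "fingers": 1},
  {"x": -24, "y": -102, "z": 0, "wx": 0, "wy": 0, "wz": 2.4, "fingers": 1},
  {"x": -34, "y": -144, "z": 0, "wx": 0, "wy": 0, "wz": 3.4, "fingers": 1},
  {"x": -44, "y": -186, "z": 0, "wx": 0, "wy": 0, "wz": 4.4, "fingers": 1},
  {"x": -54, "y": -228, "z": 0, "wx": 0, "wy": 0, "wz": 5.4, "fingers": 1},
  {"x": -64, "y": -270, "z": 0, "wx": 0, "wy": 0, "wz": 6.4, "fingers": 1},
  {"x": -74, "y": -312, "z": 0, "wx": 0, "wy": 0, "wz": 7.4, "fingers": 1},
  {"x": -84, "y": -352, "z": 0, "wx": 0, "wy": 0, "wz": 8.3, "fingers": 1},
  {"x": -92, "y": -388, "z": 0, "wx": 0, "wy": 0, "wz": 9.1, "fingers": 1},
  {"x": -97.1, "y": -409, "z": 0, "wx": 0, "wy": 0, "wz": 9.5, "fingers": 1},
  {"x": -97.1, "y": -409, "z": 0, "wx": 0, "wy": 0, "wz": 9.5, "fingers": 1},
  {"x": -97.1, "y": -409, "z": -15, "wx": 0, "wy": 0, "wz": 9.5, "fingers": 1},
  {"x": -97.1, "y": -409, "z": -28, "wx": 0, "wy": 0, "wz": 9.5, "fingers": 1},
  {"x": -97.1, "y": -409, "z": -28, "wx": 0, "wy": 0, "wz": 9.5, "fingers": 1},
  {"x": -97.1, "y": -409, "z": -28, "wx": 0, "wy": 0, "wz": 9.5, "fingers": 1},
  {"x": -97.1, "y": -409, "z": -28, "wx": 0, "wy": 0, "wz": 9.5, "fingers": 1},
])

```text
time: 7.35
tool_pos: [0.5678, -0.2728, 0.1769]
tcp_rot: [0.395, 1.533, -0.396]
wrist_force: [0.1, -0.2, -0.8]
width: 0.153
```

```bash
python3 -c "
from look import *
look('over',(140,260,180,290),(170,300,370,500))"
```

```text
t 7.35 pos [ 567.8 -272.8  176.9] yaw 61.08 xax [ 0.001 -0.    -1.   ] F [ 0.13 -0.19 -0.77] w 13.0 q [-0.49  0.24  1.78  0.    1.12 -1.55]
```

View pics/over.png

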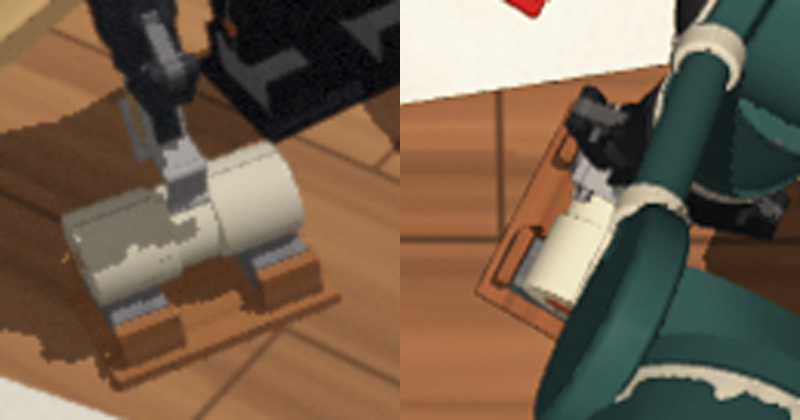

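```bash
python3 - <<'E'
from h import *
a=np.radians(151.07);d=np.array([np.cos(a),np.sin(a)]);n=np.array([-d[1],d[0]])
for nm,mid in(("scene",[.56646,-.27329]),("top",[.56379,-.27185])):
    c=load(nm+"over");P=cloud(c);f=c["frame"].astype(int)
    sp=f.max(-1)-f.min(-1)
    ok=(P[...,2]>.108)&(P[...,2]<.158)&(c["depth"]>0)&(abs((P[...,:2]-mid)@d)<.03)&(abs((P[...,:2]-mid)@n)<.05)
    ok&=(f.max(-1)>100)
    Q=P[ok];l=(Q[:,:2]-mid)@d*1000;w=(Q[:,:2]-mid)@n*1000;z=Q[:,2]*1000
    print(nm,len(Q))
    for lo,hi in((112,125),(125,140),(140,149),(149,158)):
        k=(z>=lo)&(z<hi)
        if k.sum()>3: print(lo,hi,k.sum(),"along",np.percentile(l[k],[0,2,10,50,90,98,100]).round(1),"across",np.percentile(w[k],[0,2,50,98,100]).round(1))
E
```

```text
scene 135
112 125 27 along [-12.7 -11.5  -6.8   3.8   9.8  10.4  10.5] across [-34.5 -34.3 -32.5 -29.7 -28.7]
140 149 5 along [-12.5 -12.1 -10.6  -0.3  10.3  10.6  10.7] across [-40.7 -40.7 -38.8 -33.8 -33.7]
149 158 100 along [-12.4 -11.4  -8.5   1.3   8.8  10.4  11.4] across [-43.8 -41.9 -30.2 -15.9 -12.9]
top 118
112 125 18 along [ 2.8  2.8  3.7  7.9 10.  10.2 10.3] across [-32.7 -32.7 -27.1 -23.9 -23.7]
140 149 8 along [-7.  -6.3 -3.6  6.4  9.6  9.8  9.8] across [-39.8 -38.4 -21.5 -10.6 -10.1]
149 158 90 along [-4.5 -3.7 -1.8  4.7  9.3  9.9  9.9] across [-40.7 -40.2 -28.7 -12.8 -11.5]
```

Measured in the scene camera, the clip is about 1 mm off along the log and 2 to 3 mm off across it. I'll correct both and come down to just above first contact.

Emit:
play_rows([
  {"x": -1.8, "y": -1.1, "z": 0, "wx": 0, "wy": 0, "wz": 0, "fingers": 1},
  {"x": -1.8, "y": -1.1, "z": -8, "wx": 0, "wy": 0, "wz": 0, "fingers": 1},
  {"x": -1.8, "y": -1.1, "z": -16, "wx": 0, "wy": 0, "wz": 0, "fingers": 1},
  {"x": -1.8, "y": -1.1, "z": -22, "wx": 0, "wy": 0, "wz": 0, "fingers": 1},
  {"x": -1.8, "y": -1.1, "z": -22, "wx": 0, "wy": 0, "wz": 0, "fingers": 1},
  {"x": -1.8, "y": -1.1, "z": -22, "wx": 0, "wy": 0, "wz": 0, "fingers": 1},
  {"x": -1.8, "y": -1.1, "z": -22, "wx": 0, "wy": 0, "wz": 0, "fingers": 1},
])

```text
time: 8.32
tool_pos: [0.5657, -0.2741, 0.1547]
tcp_rot: [0.396, 1.534, -0.396]
wrist_force: [-0.4, -0.3, -1.2]
width: 0.157
```

```bash
python3 - <<'E'
from look import *
look('near',(150,250,185,285),(170,290,390,510))
from h import *
a=np.radians(151.07);d=np.array([np.cos(a),np.sin(a)]);n=np.array([-d[1],d[0]])
for nm,mid in(("scene",[.56646,-.27329]),("top",[.56379,-.27185])):
    c=load(nm+"near");P=cloud(c);f=c["frame"].astype(int)
    ok=(P[...,2]>.124)&(P[...,2]<.138)&(c["depth"]>0)&(abs((P[...,:2]-mid)@d)<.03)&(abs((P[...,:2]-mid)@n)<.05)&(f.max(-1)>100)
    Q=P[ok];l=(Q[:,:2]-mid)@d*1000;w=(Q[:,:2]-mid)@n*1000
    print(nm,len(Q),"along",np.percentile(l,[0,2,10,50,90,98,100]).round(1),"across",np.percentile(w,[0,2,50,98,100]).round(1),np.median(Q[:,2]))
E
```

```text
t 8.32 pos [ 565.7 -274.1  154.7] yaw 61.04 xax [ 0.001 -0.    -1.   ] F [-0.37 -0.33 -1.22] w 13.4 q [-0.49  0.25  1.81 -0.    1.08 -1.56]
scene 106 along [-11.8 -11.4  -8.3   2.5  10.3  11.9  12.4] across [-41.  -40.4 -29.9 -14.1 -13.8] 0.12966779252001454
top 92 along [-4.1 -2.4 -0.3  6.2 10.7 11.1 11.2] across [-38.4 -38.2 -26.2  -9.1  -8. ] 0.13024447133810524
```

View pics/near.png

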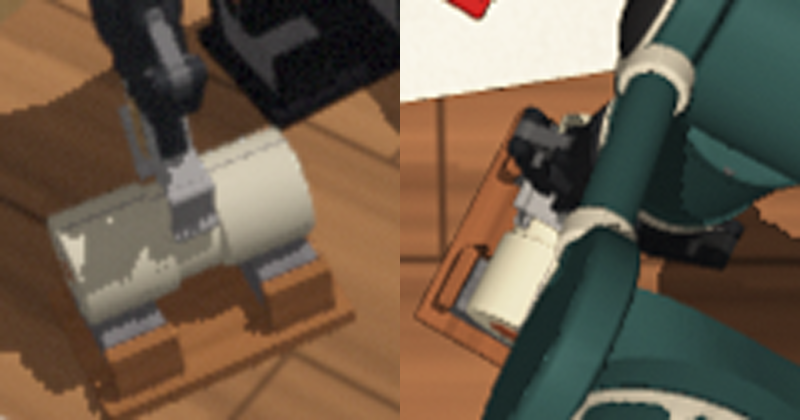

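The clip is centred in the groove along the log, within 0.5 mm. I'll press down in small steps and watch the force.

Emit:
play_rows([
  {"x": -0.3, "y": -0.6, "z": -3, "wx": 0, "wy": 0, "wz": 0, "fingers": 1},
  {"x": -0.3, "y": -0.6, "z": -6, "wx": 0, "wy": 0, "wz": 0, "fingers": 1},
  {"x": -0.3, "y": -0.6, "z": -9, "wx": 0, "wy": 0, "wz": 0, "fingers": 1},
  {"x": -0.3, "y": -0.6, "z": -9, "wx": 0, "wy": 0, "wz": 0, "fingers": 1},
  {"x": -0.3, "y": -0.6, "z": -9, "wx": 0, "wy": 0, "wz": 0, "fingers": 1},
])

```text
time: 9.05
tool_pos: [0.5654, -0.2745, 0.1455]
tcp_rot: [0.396, 1.534, -0.396]
wrist_force: [0.1, 1.8, 2.4]
width: 0.154
```

Emit:
play_rows([
  {"x": 0, "y": 0, "z": -2, "wx": 0, "wy": 0, "wz": 0, "fingers": 1},
  {"x": 0, "y": 0, "z": -4, "wx": 0, "wy": 0, "wz": 0, "fingers": 1},
  {"x": 0, "y": 0, "z": -4, "wx": 0, "wy": 0, "wz": 0, "fingers": 1},
  {"x": 0, "y": 0, "z": -4, "wx": 0, "wy": 0, "wz": 0, "fingers": 1},
])

```text
time: 9.55
tool_pos: [0.5654, -0.2747, 0.1416]
tcp_rot: [0.396, 1.533, -0.396]
wrist_force: [-0.3, 1.5, 4.6]
width: 0.154
```

Emit:
play_rows([
  {"x": 0, "y": 0, "z": -2, "wx": 0, "wy": 0, "wz": 0, "fingers": 1},
  {"x": 0, "y": 0, "z": -4, "wx": 0, "wy": 0, "wz": 0, "fingers": 1},
  {"x": 0, "y": 0, "z": -4, "wx": 0, "wy": 0, "wz": 0, "fingers": 1},
  {"x": 0, "y": 0, "z": -4, "wx": 0, "wy": 0, "wz": 0, "fingers": 1},
])

```text
time: 10.05
tool_pos: [0.5656, -0.2749, 0.1381]
tcp_rot: [0.396, 1.533, -0.396]
wrist_force: [0.5, 0.8, 6.9]
width: 0.15
```

Emit:
play_rows([
  {"x": 0.3, "y": 0.6, "z": -2, "wx": 0, "wy": 0, "wz": 0, "fingers": 1},
  {"x": 0.3, "y": 0.6, "z": -3, "wx": 0, "wy": 0, "wz": 0, "fingers": 1},
  {"x": 0.3, "y": 0.6, "z": -3, "wx": 0, "wy": 0, "wz": 0, "fingers": 1},
  {"x": 0.3, "y": 0.6, "z": -3, "wx": 0, "wy": 0, "wz": 0, "fingers": 1},
])

```text
time: 10.55
tool_pos: [0.566, -0.2747, 0.1355]
tcp_rot: [0.395, 1.533, -0.397]
wrist_force: [-0.4, 0.9, 8.2]
width: 0.15
```

Emit:
play_rows([
  {"x": 0, "y": 0, "z": -2, "wx": 0, "wy": 0, "wz": 0, "fingers": 1},
  {"x": 0, "y": 0, "z": -3, "wx": 0, "wy": 0, "wz": 0, "fingers": 1},
  {"x": 0, "y": 0, "z": -3, "wx": 0, "wy": 0, "wz": 0, "fingers": 1},
  {"x": 0, "y": 0, "z": -3, "wx": 0, "wy": 0, "wz": 0, "fingers": 1},
])

```text
time: 11.05
tool_pos: [0.5662, -0.2749, 0.133]
tcp_rot: [0.395, 1.532, -0.397]
wrist_force: [-0.3, 1.1, 9.0]
width: 0.156
```

Emit:
play_rows([
  {"x": 0, "y": 0, "z": -2, "wx": 0, "wy": 0, "wz": 0, "fingers": 1},
  {"x": 0, "y": 0, "z": -3, "wx": 0, "wy": 0, "wz": 0, "fingers": 1},
  {"x": 0, "y": 0, "z": -3, "wx": 0, "wy": 0, "wz": 0, "fingers": 1},
  {"x": 0, "y": 0, "z": -3, "wx": 0, "wy": 0, "wz": 0, "fingers": 1},
])

```text
time: 11.55
tool_pos: [0.5665, -0.2751, 0.1303]
tcp_rot: [0.395, 1.531, -0.397]
wrist_force: [-0.4, 0.0, 9.9]
width: 0.156
```

Emit:
play_rows([
  {"x": 0, "y": 0, "z": -2, "wx": 0, "wy": 0, "wz": 0, "fingers": 1},
  {"x": 0, "y": 0, "z": -3, "wx": 0, "wy": 0, "wz": 0, "fingers": 1},
  {"x": 0, "y": 0, "z": -3, "wx": 0, "wy": 0, "wz": 0, "fingers": 1},
  {"x": 0, "y": 0, "z": -3, "wx": 0, "wy": 0, "wz": 0, "fingers": 1},
])

```text
time: 12.05
tool_pos: [0.5669, -0.2752, 0.1276]
tcp_rot: [0.394, 1.53, -0.397]
wrist_force: [0.1, 0.9, 9.8]
width: 0.154
```

```bash
python3 - <<'E'
from look import *
look('press',(150,250,185,285),(170,290,390,510))
E
```

```text
t 12.05 pos [ 566.9 -275.2  127.6] yaw 61.05 xax [ 0.004 -0.003 -1.   ] F [0.07 0.85 9.79] w 13.1 q [-0.49  0.28  1.83 -0.    1.03 -1.56]
```

View pics/press.png

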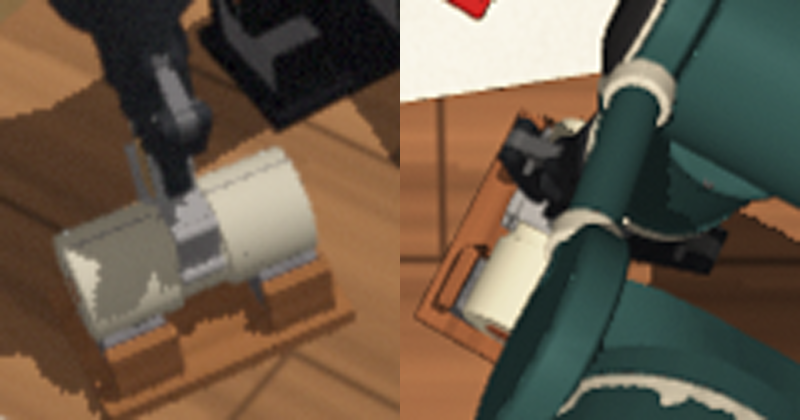

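The force has levelled off at about 10 N. I'll correct the small sideways creep and keep pressing.

Emit:
play_rows([
  {"x": -1, "y": 0.6, "z": -2, "wx": 0, "wy": 0, "wz": 0, "fingers": 1},
  {"x": -1, "y": 0.6, "z": -3, "wx": 0, "wy": 0, "wz": 0, "fingers": 1},
  {"x": -1, "y": 0.6, "z": -3, "wx": 0, "wy": 0, "wz": 0, "fingers": 1},
  {"x": -1, "y": 0.6, "z": -3, "wx": 0, "wy": 0, "wz": 0, "fingers": 1},
])

```text
time: 12.65
tool_pos: [0.5662, -0.2749, 0.1246]
tcp_rot: [0.394, 1.529, -0.397]
wrist_force: [1.4, -0.8, 9.1]
width: 0.15
```

Emit:
play_rows([
  {"x": 0, "y": 0, "z": -1, "wx": 0, "wy": 0, "wz": 0, "fingers": 1},
  {"x": 0, "y": 0, "z": -2, "wx": 0, "wy": 0, "wz": 0, "fingers": 1},
  {"x": 0, "y": 0, "z": -2, "wx": 0, "wy": 0, "wz": 0, "fingers": 1},
  {"x": 0, "y": 0, "z": -2, "wx": 0, "wy": 0, "wz": 0, "fingers": 1},
])

```text
time: 13.15
tool_pos: [0.5652, -0.2743, 0.121]
tcp_rot: [0.395, 1.532, -0.397]
wrist_force: [1.1, -1.3, 4.2]
width: 0.153
```

Emit:
play_rows([
  {"x": 0, "y": 0, "z": -1, "wx": 0, "wy": 0, "wz": 0, "fingers": 1},
  {"x": 0, "y": 0, "z": -2, "wx": 0, "wy": 0, "wz": 0, "fingers": 1},
  {"x": 0, "y": 0, "z": -2, "wx": 0, "wy": 0, "wz": 0, "fingers": 1},
  {"x": 0, "y": 0, "z": -2, "wx": 0, "wy": 0, "wz": 0, "fingers": 1},
])

```text
time: 13.65
tool_pos: [0.565, -0.2741, 0.1187]
tcp_rot: [0.395, 1.533, -0.397]
wrist_force: [1.2, -0.6, 5.2]
width: 0.156
```

The force fell clearly from 9.9 to 4.2 N, then started rising, so the arms have snapped past. I'll press further to confirm the bridge has bottomed at about 0.8 N/mm.

Emit:
play_rows([
  {"x": 0.5, "y": -0.3, "z": -1, "wx": 0, "wy": 0, "wz": 0, "fingers": 1},
  {"x": 0.5, "y": -0.3, "z": -2, "wx": 0, "wy": 0, "wz": 0, "fingers": 1},
  {"x": 0.5, "y": -0.3, "z": -2, "wx": 0, "wy": 0, "wz": 0, "fingers": 1},
  {"x": 0.5, "y": -0.3, "z": -2, "wx": 0, "wy": 0, "wz": 0, "fingers": 1},
])

```text
time: 14.15
tool_pos: [0.565, -0.2741, 0.1168]
tcp_rot: [0.396, 1.534, -0.397]
wrist_force: [-0.5, -0.8, 6.4]
width: 0.155
```

Emit:
play_rows([
  {"x": 0, "y": 0, "z": -1, "wx": 0, "wy": 0, "wz": 0, "fingers": 1},
  {"x": 0, "y": 0, "z": -2, "wx": 0, "wy": 0, "wz": 0, "fingers": 1},
  {"x": 0, "y": 0, "z": -2, "wx": 0, "wy": 0, "wz": 0, "fingers": 1},
  {"x": 0, "y": 0, "z": -2, "wx": 0, "wy": 0, "wz": 0, "fingers": 1},
])

```text
time: 14.65
tool_pos: [0.565, -0.2741, 0.1151]
tcp_rot: [0.396, 1.534, -0.397]
wrist_force: [-0.0, 0.2, 8.5]
width: 0.153
```

Emit:
play_rows([
  {"x": 0, "y": 0, "z": -1, "wx": 0, "wy": 0, "wz": 0, "fingers": 1},
  {"x": 0, "y": 0, "z": -2, "wx": 0, "wy": 0, "wz": 0, "fingers": 1},
  {"x": 0, "y": 0, "z": -2, "wx": 0, "wy": 0, "wz": 0, "fingers": 1},
  {"x": 0, "y": 0, "z": -2, "wx": 0, "wy": 0, "wz": 0, "fingers": 1},
])

```text
time: 15.15
tool_pos: [0.565, -0.2741, 0.1134]
tcp_rot: [0.396, 1.534, -0.397]
wrist_force: [-0.9, 0.5, 9.2]
width: 0.154
```

```bash
python3 - <<'E'
from look import *
look('home',(150,250,185,285),(170,290,390,510))
E
```

```text
t 15.15 pos [ 565.  -274.1  113.4] yaw 61.05 xax [ 0.    -0.001 -1.   ] F [-0.9   0.48  9.22] w 13.1 q [-0.49  0.29  1.84 -0.    1.01 -1.56]
```

View pics/home.png

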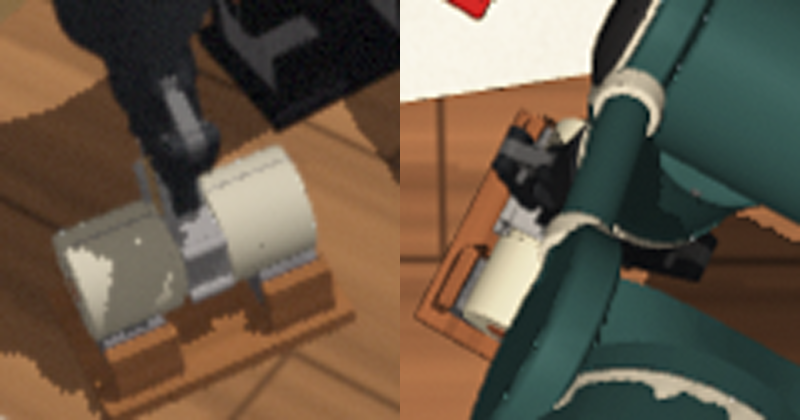

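The bridge is seated, with the height and force balance agreeing within 1 mm. I'll ease up to unload the foam, then release.

Emit:
play_rows([
  {"x": 0, "y": 0, "z": 2, "wx": 0, "wy": 0, "wz": 0, "fingers": 1},
  {"x": 0, "y": 0, "z": 4, "wx": 0, "wy": 0, "wz": 0, "fingers": 1},
  {"x": 0, "y": 0, "z": 6, "wx": 0, "wy": 0, "wz": 0, "fingers": 1},
  {"x": 0, "y": 0, "z": 8, "wx": 0, "wy": 0, "wz": 0, "fingers": 1},
  {"x": 0, "y": 0, "z": 9, "wx": 0, "wy": 0, "wz": 0, "fingers": 1},
  {"x": 0, "y": 0, "z": 9, "wx": 0, "wy": 0, "wz": 0, "fingers": 1},
  {"x": 0, "y": 0, "z": 9, "wx": 0, "wy": 0, "wz": 0, "fingers": 1},
  {"x": 0, "y": 0, "z": 9, "wx": 0, "wy": 0, "wz": 0, "fingers": 1},
])

```text
time: 16.25
tool_pos: [0.565, -0.274, 0.1213]
tcp_rot: [0.396, 1.534, -0.397]
wrist_force: [1.5, -3.4, 3.5]
width: 0.153
```

Emit:
play_rows([
  {"x": 0.4, "y": -0.3, "z": 1, "wx": 0, "wy": 0, "wz": 0, "fingers": 1},
  {"x": 0.7, "y": -0.6, "z": 2.5, "wx": 0, "wy": 0, "wz": 0, "fingers": 1},
  {"x": 0.7, "y": -0.6, "z": 2.5, "wx": 0, "wy": 0, "wz": 0, "fingers": 1},
  {"x": 0.7, "y": -0.6, "z": 2.5, "wx": 0, "wy": 0, "wz": 0, "fingers": 1},
])

```text
time: 16.75
tool_pos: [0.565, -0.2741, 0.1234]
tcp_rot: [0.396, 1.536, -0.396]
wrist_force: [-0.9, -2.1, 1.8]
width: 0.154
```

Emit:
play_rows([
  {"x": 0, "y": 0, "z": 0, "wx": 0, "wy": 0, "wz": 0, "fingers": 0.55},
  {"x": 0, "y": 0, "z": 0, "wx": 0, "wy": 0, "wz": 0, "fingers": 0.4},
  {"x": 0, "y": 0, "z": 0, "wx": 0, "wy": 0, "wz": 0, "fingers": 0.3},
  {"x": 0, "y": 0, "z": 0, "wx": 0, "wy": 0, "wz": 0, "fingers": 0.3},
  {"x": 0, "y": 0, "z": 0, "wx": 0, "wy": 0, "wz": 0, "fingers": 0.3},
])

```text
time: 17.38
tool_pos: [0.5656, -0.2742, 0.1237]
tcp_rot: [0.396, 1.534, -0.396]
wrist_force: [-0.8, 0.5, 0.0]
width: 0.349
```

Emit:
play_rows([
  {"x": 0, "y": 0, "z": 5, "wx": 0, "wy": 0, "wz": 0, "fingers": 0.3},
  {"x": 0, "y": 0, "z": 15, "wx": 0, "wy": 0, "wz": 0, "fingers": 0.3},
  {"x": 0, "y": 0, "z": 35, "wx": 0, "wy": 0, "wz": 0, "fingers": 0.3},
  {"x": 0, "y": 0, "z": 60, "wx": 0, "wy": 0, "wz": 0, "fingers": 0.3},
  {"x": 0, "y": 0, "z": 90, "wx": 0, "wy": 0, "wz": 0, "fingers": 0.3},
  {"x": -20, "y": 30, "z": 110, "wx": 0, "wy": 0, "wz": 0, "fingers": 0.3},
  {"x": -40, "y": 70, "z": 120, "wx": 0, "wy": 0, "wz": 0, "fingers": 0.3},
  {"x": -55, "y": 120, "z": 125, "wx": 0, "wy": 0, "wz": 0, "fingers": 0.3},
  {"x": -60, "y": 170, "z": 125, "wx": 0, "wy": 0, "wz": 0, "fingers": 0.3},
  {"x": -60, "y": 210, "z": 125, "wx": 0, "wy": 0, "wz": 0, "fingers": 0.3},
  {"x": -60, "y": 240, "z": 125, "wx": 0, "wy": 0, "wz": 0, "fingers": 0.3},
  {"x": -60, "y": 250, "z": 125, "wx": 0, "wy": 0, "wz": 0, "fingers": 0.3},
  {"x": -60, "y": 250, "z": 125, "wx": 0, "wy": 0, "wz": 0, "fingers": 0.3},
  {"x": -60, "y": 250, "z": 125, "wx": 0, "wy": 0, "wz": 0, "fingers": 0.3},
])

```text
time: 19.12
tool_pos: [0.5058, -0.0252, 0.2492]
tcp_rot: [0.396, 1.534, -0.397]
wrist_force: [0.3, -0.3, -0.2]
width: 0.354
```

```bash
python3 - <<'E'
from look import *
look('end',(150,250,185,285),(180,290,390,500))
from h import *
cv2.imwrite("pics/endfull.png",np.hstack([cv2.resize(load(n+"end")["frame"],(400,300),interpolation=3) for n in("scene","top")])[:,:,::-1])
a=np.radians(151.07);d=np.array([np.cos(a),np.sin(a)]);n=np.array([-d[1],d[0]])
for nm,mid in(("scene",[.56646,-.27329]),("top",[.56379,-.27185])):
    c=load(nm+"end");P=cloud(c)
    L=(P[...,:2]-mid)@d*1000;W=(P[...,:2]-mid)@n*1000;Z=P[...,2]*1000
    ok=(c["depth"]>0)&(abs(L)<20)&(abs(W)<50)
    t=ok&(Z>120)&(Z<145);print(nm,"tab",t.sum(),"top z",np.percentile(Z[t],90).round(1),"along",np.percentile(L[t],[2,98]).round(1),"across",np.percentile(W[t],[2,98]).round(1))
    b=ok&(Z>90)&(Z<115)&(abs(L)<9)&(abs(W)>15)
    for k,s in(("-",b&(W<0)),("+",b&(W>0))): 
        if s.sum()>3: print("  bridge",k,s.sum(),np.median(Z[s]).round(1),np.percentile(W[s],[2,98]).round(1))
    o=(c["depth"]>0)&(abs(abs(L)-40)<15)&(abs(W)<4);print("  mould top z",np.median(Z[o]).round(1))
E
```

```text
t 19.12 pos [505.8 -25.2 249.2] yaw 61.0 xax [ 0.001 -0.001 -1.   ] F [ 0.28 -0.27 -0.22] w 30.1 q [-0.1  -0.06  1.96 -0.    1.23 -1.16]
scene tab 111 top z 133.4 along [-12.   12.7] across [-9.4  5.2]
  bridge - 88 100.1 [-39.7 -15.7]
  bridge + 5 100.2 [22.4 36.9]
  mould top z 98.9
top tab 115 top z 134.8 along [-11.6  12.8] across [-7.5  6.3]
  bridge - 106 101.1 [-38.  -15.5]
  bridge + 100 101.3 [15.8 37.2]
  mould top z 100.1
```

View pics/end.png

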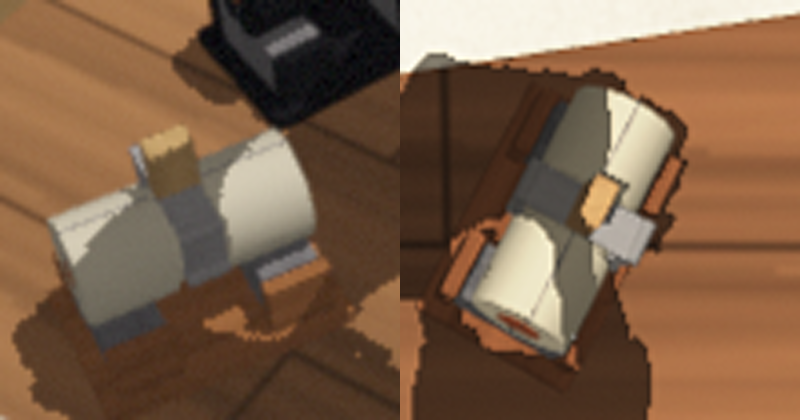

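View pics/endfull.png

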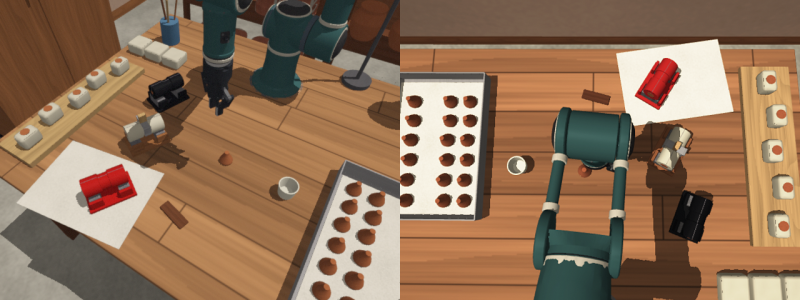

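The clip is home. The bridge is level on both sides and sits 1.1 mm above the mould's top line, where 1 mm is expected. It is centred in the groove, and the spout, cup and rib are where they were. I'll hand the job in.

```bash
python3 -c "
from workcell import finish_job
print(finish_job())"
```

```text
the job is handed in; nothing more can be done
None
```

The clip is fully home in the groove of the mould and released. I handed the job in at about 19 s of the 56 s allowed.

**Pressing:** I gripped the clip by its tab and pressed it down in 2–9 mm steps. The force readings, about 1 N low because of the clip's weight, went like this:
- They rose to about 10 N.
- They fell to about 4 N as the arms snapped past.
- They then climbed at about 0.75–0.9 N/mm to about 9 N, with the bridge down on the plaster.

The highest push I read at the end of a step was about 11 N, below the 17 N chip limit. Then I unloaded the foam, opened the gripper and moved the arm away.

**Last checks:**
- **Seating:** the bridge is level on both sides, and its top is 1.0–1.2 mm above the top of the log, where 1 mm is expected. The clip is centred along the groove to within 0.6 mm.
- **Other things:** the spout, cup and rib look untouched in the final pictures, though I did not measure them again.

**Disagreements:**
- The two cameras differed by 2–3 mm in x, so I used average and relative positions.
- The first move call was refused for missing keys, and nothing moved.
- While I eased off, the sideways force reached about 3.7 N, mostly along the log and probably against the groove wall. I shifted slightly and it dropped to about 2.3 N before release.

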